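Close and latch the amplifier's service hatch

TASK

Swing the amplifier's open service hatch down gently onto the chassis, then press the red quarter-turn fastener down until it bottoms and turn it a quarter turn clockwise, so that its cam catches and holds the hatch shut by itself. Feel for the bottom, never push it down with more than about 30 N or force the turn (it goes round easily once it is deep enough), do not slam the hatch, and leave the other things on the bench and on the amplifier where they are.

Things in the scene. Friction and masses are not known exactly. Their poses are not given: they have to be found in the camera images.
- leaf (a joint): bend (m) of the hidden spring leaf that is the bottom the fastener meets: 0 until it is met, then 1 mm per 24 N; past 1 mm (33 to 38 N on the fastener in all) it is spoilt. It does not tell the depth in advance.
- stem (a joint): springy twist (rad) between the red bar and the cross pin, 0 at rest, 0.1 rad per N m: it grows when the bar is turned while the pin is blocked. Past 0.10 rad either way (1 N m) the stem is spoilt. A free quarter turn takes 0.1 to 0.3 N m.
- amplifier: grey and aluminium amplifier, fixed to the bench, 280 (x) x 320 (y) x 100 mm tall; origin under its centre, x away from its meter front (the front faces the robot), z up.  The hatch hinge lies 75 mm towards the front (x = -75 mm), at z = 101 mm, along y. With the hatch shut the fastener's axis is at x = +45 mm, y = 0.
- hatch (a joint): opening angle of the hatch (rad): 0 = fully shut, 1.57 = upright. Friction holds it at any angle (about 2 N at its free edge moves it). A sprung pad under it pops it up to about 0.06 rad (edge 9 mm up) unless the fastener holds it; under 8 N on the fastener shuts it.
- hatch_hinge (a point): middle of the hatch's hinge line, level with the plate's inner face; x runs along the plate from the hinge to the free edge, y along the hinge, z out of the outer face (up when shut). The hinge is on the robot's side: to shut the hatch, push its outer face away from the robot and down.
- hatch_edge (a point): middle of the hatch's free edge, on the outer face, 152 mm from the hinge line. The hatch is an aluminium plate 150 x 166 (along the hinge) x 3 mm, 0.12 kg, on the amplifier's midline.
- fastener (a joint): turn of the fastener (rad), clockwise seen from outside (above): 0 = open, grip bar parallel to the hinge; 1.57 = latched, bar pointing from hinge to free edge; stop at 1.62. The bar must be at 0 when the hatch comes down, else its cross pin does not enter its slot. Shut, the slot blocks turning until the fastener is pressed down far enough.
- fastener_head (a point): centre of the top of the red grip bar, 43 mm above the plate's outer face when not pressed, 120 mm from the hinge on the hatch's midline; axes as the hatch's at turn 0, turning with the bar: bar along y. Bar 10 mm thick, 34 long, 20 tall, one end white, on a red collar 33 mm across and 4 mm thick whose underside is 20 mm off the plate.
- fastener_foot (a point): on the fastener's axis at the plate's inner face; sinks as it is pressed. Spring: 8 N at once, plus 0.3 N per mm. It can turn once pressed 3.3 to 15.3 mm; 1.5 mm deeper (4.8 to 16.8 mm) it meets a springy bottom (then 24 N per mm more). The depth differs by unit and cannot be seen: feel it. Turned 82 degrees or more and let go, it rises 2.5 mm into a notch: caught.
- tin: bystander: small steel tin, 44 mm diameter, 30 mm tall, standing on the amplifier's top beside the hatch; origin under its centre
- connector: bystander: brass coaxial connector, 22 mm diameter, 34 mm tall, standing on the amplifier's top on the other side; origin under its centre
- screwdriver: bystander: orange-handled screwdriver, 180 mm long, lying on the bench; origin near its middle
- mug: bystander: blue mug, 76 mm diameter, 90 mm tall; origin under its centre
- keyer: bystander: small black control box 110 x 80 x 35 mm on the bench; origin under its centre
- coil: bystander: copper coil on a white core, 50 mm diameter, 30 mm tall; origin under its centre

How it is judged:
By the outcome, as a careful person would: the job done as asked, in the order asked, and still so for the second after the job is handed in, with the robot touching nothing.
It also fails if it takes over 72 s, if anything falls off the work surface, if the arm or the gripper's body presses on something with over 40 N, if the wrist force passes 120 N, or if a joint passes its speed limit or range.

ROBOT

A 6-joint arm with a two-finger parallel gripper is mounted at the origin on the work surface. World frame = base frame: x ahead of the robot, y to its left, z up, the work surface at z = 0. Lengths are in m, angles in degrees, forces in N, time in s.
With the tool pointing down it reaches from about 0.25 to 0.725 m from the base axis. Payload 9.7 kg.
Tool frame: the origin (TCP) lies midway between the tips of the shut fingers; the grasp point (between the pads) lies bot.hold_point_z behind it (bot.hold_point_z is the distance from the TCP to the grasp point, in m); z points along the fingers, y is the line along which they close (so a half turn about z gives the same grasp; the last joint's range is limited). The gripper opens to 85 mm and grips with 20 to 120 N. Pads are 22 mm wide; open, the fingers measure 114 mm over their backs; the gripper's body (76 mm by 85 mm) begins 54 mm behind the grasp point. The pads swing forward as they close: fully open they stand 13 mm farther back than shut.
Start: joints at [-67.208, 4.979, 10.078, 95.1, 0, 90], TCP at [0.213, -0.507, 0.231] pointing down, gripper open.
Joint ranges: [-179.16, 179.16], [-48.56, 103.87], [-65.8, 70.77], [-126.05, 130.52], [-82.76, 87.17], [-180, 180]. Speed limits (degrees/s): [127.2, 127.2, 147.25, 180, 180, 180].

INTERFACE

Orientations are given as [roll, pitch, yaw] about the fixed x, y, z axes, in that order (R = Rz(yaw) Ry(pitch) Rx(roll)).
In Python, from workcell import bot, camera, camera_model, ticket gives the robot as it stands.
- The arm moves only by the tool send_rows, never from a script. Its argument "targets" is text: rows parted by semicolons, each of 5 numbers parted by spaces: the shift along the tool's x, y, z in mm, then the turn about the tool's z in degrees, then the closure in counts, from 0 (fully open) to 255 (shut). A call has 1 to 20 rows; each row is the pose to reach, as a shift and turn from the pose commanded when the call began, along the tool's axes at that moment; what a row does not reach only later rows make up. A row lasts 1/8 s, in which the tool goes at most 62.5 mm and 10.7 degrees, less where a joint would pass 70% of its speed; a pose out of reach is approached as far as the arm can. A call with a gripper value outside its range is refused whole. The fingers move at their own pace and stop on an object; "newtons" is the grip in N (left out, the last holds). Time passes only in rows, so rows that repeat a pose let the fingers close. It gives the time, the measured TCP pose, the force, the opening and the grip force at its end, in the units of the state.
- bot.get_obs(): the state, without advancing time (a new reading comes with each control period).
- camera(name): name is "scene" or "side" or "wrist"; returns the picture (400x640x3 uint8, blue, green, red); there is no depth.
- camera_model(name): a dict with "K" (3x3 intrinsics, pixels), "pose" (4x4, takes a point from camera to world coordinates); the wrist camera has in their place "T_tool_cam" (4x4, takes a point from camera to tool coordinates, whose origin is the TCP and whose axes are the flange's). Camera axes: x right, y down, z forward; pixel columns grow to the right and rows downward; lengths in m; the calibration is good to about 2 mm. A picture is of the moment at which its call begins: read the wrist's pose just before it. camera_model takes no time and is no camera call.
- ticket.job_done(): hands the job in; it is judged then, once.
The state is a dict: "time": time; "q": joint angles; "qd": joint speeds; "joint_efforts": joint torques, N m; "ee_pos": TCP position; "tcp_rot": TCP orientation; "wrist_force": force on the tool from outside, world axes, zero at the start; "torque": the same for the moment, N m; "opening": finger opening in m; "grasp_force": force on a finger pad.
Only numpy, scipy, OpenCV 4.12 (cv2) and the standard library are available. Lean on these libraries where they do the work, as an engineer would, in place of code of your own. Each camera call takes 0.05 s, during which the arm holds its last target. There are 200 camera calls.

## Working session

There is one attempt and no reset: what is moved stays moved. The work goes in short steps, Python scripts to look and compute and a tool call to move; the robot and the scene stay as the last step left them, time stands still between calls to the robot, and variables do not carry over. Pictures are saved under pics/ and viewed, at most 10 in all, crops included, and the job is handed in when it is done.

Besides the shell and the picture viewer there is one more tool, called in YAML: its name, and indented under it one key for each argument. send_rows: Moves the arm, as the interface text tells. Its arguments: {"type":"object","properties":{"targets":{"type":"string"},"newtons":{"type":"number"}},"required":["targets"]}

```bash
ls; mkdir -p pics; python3 - <<'E'
from workcell import bot,camera,camera_model
import cv2,numpy as np
o=bot.get_obs();print({k:np.round(v,3) for k,v in o.items()},bot.hold_point_z)
for n in("scene","side"):
    cv2.imwrite(f"pics/{n}0.png",camera(n));m=camera_model(n);print(n,np.round(m["K"],1).tolist(),np.round(m["pose"],3).tolist())
print(np.round(camera_model("wrist")["T_tool_cam"],3).tolist())
E
```

```text
pics
{'time': np.float64(0.0), 'q': array([-6.7207e+01,  5.0120e+00,  1.0034e+01,  9.5100e+01,  2.0000e-03,
        8.9999e+01]), 'qd': array([ 0.01 ,  0.118, -0.003, -0.067,  0.025, -0.015]), 'joint_efforts': array([ 3.0000e-03, -5.2039e+01,  4.6480e+01,  1.7000e-02,  0.0000e+00,
       -0.0000e+00]), 'ee_pos': array([ 0.213, -0.507,  0.231]), 'tcp_rot': array([-1.79922e+02, -2.00000e-03,  2.27950e+01]), 'wrist_force': array([-0.129,  0.319,  0.938]), 'torque': array([-0.007, -0.018, -0.041]), 'grasp_force': np.float64(0.0), 'opening': np.float64(0.085)} 0.0187
scene [[367.1, 0.0, 316.6], [0.0, 367.1, 204.3], [0.0, 0.0, 1.0]] [[-0.773, 0.535, -0.34, 0.891], [0.634, 0.652, -0.416, 0.468], [-0.001, -0.538, -0.843, 0.996], [0.0, 0.0, 0.0, 1.0]]
side [[374.1, 0.0, 322.6], [0.0, 374.1, 200.8], [0.0, 0.0, 1.0]] [[0.856, 0.285, -0.431, 0.957], [0.516, -0.503, 0.693, -0.696], [-0.02, -0.816, -0.578, 0.689], [0.0, 0.0, 0.0, 1.0]]
[[0.0, -0.962, -0.275, 0.069], [1.0, 0.0, 0.0, -0.0], [-0.0, -0.275, 0.962, -0.143], [0.0, 0.0, 0.0, 1.0]]
```

View pics/scene0.png

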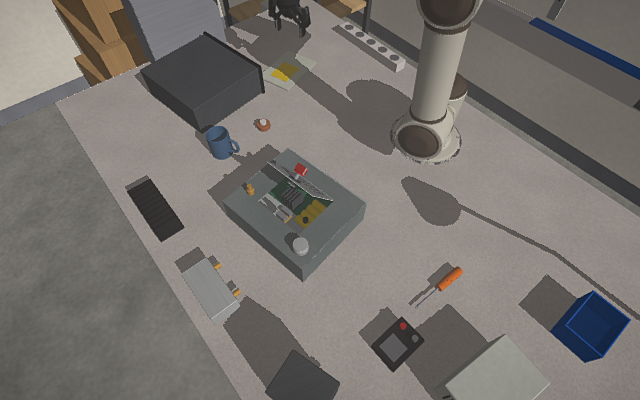

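View pics/side0.png

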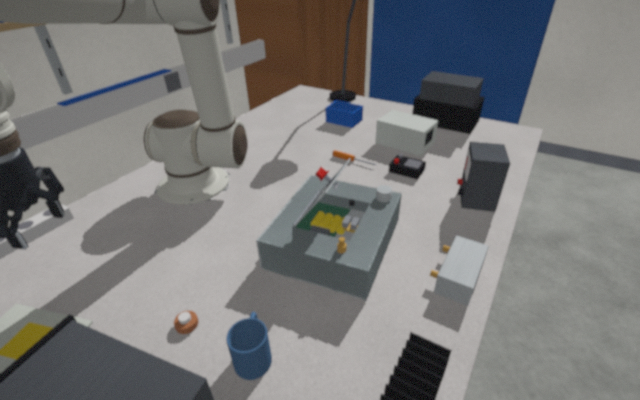

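The scene view shows the amplifier at about (295,215), the hatch upright with the red fastener at (300,169), the tin at (301,244) and the connector at (249,188). In the side view the fastener is at (321,174). I'll zoom in on both.

```bash
python3 - <<'E'
import cv2,numpy as np
a=cv2.imread("pics/scene0.png")[140:285,210:375];b=cv2.imread("pics/side0.png")[155:300,250:415]
f=lambda i:cv2.resize(i,None,fx=3.5,fy=3.5,interpolation=cv2.INTER_CUBIC)
cv2.imwrite("pics/z0.png",cv2.resize(np.hstack([cv2.resize(a,(400,352),interpolation=2),cv2.resize(b,(400,352),interpolation=2)]),(800,352)))
E
```

```text
(no output)
```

View pics/z0.png

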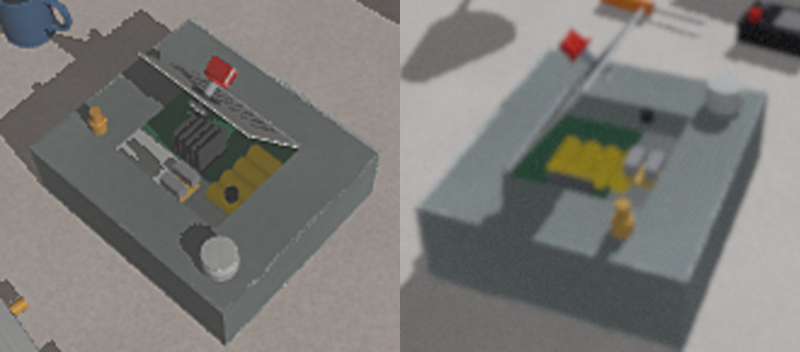

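```bash
cat > h.py <<'E'
import numpy as np
from workcell import bot,camera,camera_model
from scipy.optimize import least_squares
from scipy.spatial.transform import Rotation as R
def proj(m,P):
    T=np.linalg.inv(m["pose"]);p=np.atleast_2d(P)@T[:3,:3].T+T[:3,3];q=p@m["K"].T;return q[:,:2]/q[:,2:]
def amp(v,P): return np.c_[R.from_euler('z',v[2]).apply(np.atleast_2d(P))]+[v[0],v[1],0]
def hp(th,l,y,h): # hatch point in amp frame: l along, y, h out of outer face (0=inner face)
    return [-.075+l*np.cos(th)-h*np.sin(th),y,.101+l*np.sin(th)+h*np.cos(th)]
E
python3 - <<'E'
from h import *
S,D=camera_model("scene"),camera_model("side")
fs=lambda L:np.array(L)/2.424+[210,140]
fd=lambda L:(np.array(L)-[400,0])/2.424+[250,155]
C=np.array([[-.14,-.16,.1],[-.14,.16,.1],[.14,.16,.1],[.14,-.16,.1]])
ps=fs([[188,20],[378,155],[225,315],[32,150]]);pd=fd([[418,210],[555,55],[765,95],[690,280]])
r=lambda v:np.r_[(proj(S,amp(v,C))-ps).ravel(),(proj(D,amp(v,C))-pd).ravel()]
s=least_squares(r,[.45,0,0],loss='soft_l1');v=s.x;print(v,np.rad2deg(v[2]),np.round(s.fun,1))
rs,rd=fs([[220,72]]),fd([[574,45]])
for d in range(40,116,5):
    th=np.deg2rad(d);H=amp(v,[hp(th,.120,0,.036)]);E=amp(v,[hp(th,.152,y,.003) for y in(-.083,.083)])
    print(d,np.round(proj(S,H)-rs,1),np.round(proj(D,H)-rd,1),'edge',np.round((proj(S,E)-[210,140])*2.424).tolist(),np.round((proj(D,E)-[250,155])*2.424+[400,0]).tolist())
E
```

```text
[ 0.57682473 -0.02354448  0.15510144] 8.886657836287554 [-0.1 -1.2  0.6 -1.2 -2.2  0.4 -2.9 -0.3 -0.4 -2.2 -3.2 -3.6  1.9 -2.
  0.5 -0.4]
40 [[-8.   9.5]] [[11.2  5.3]] edge [[119.0, 82.0], [228.0, 166.0]] [[615.0, 116.0], [669.0, 31.0]]
45 [[-5.7  6.2]] [[7.6 2.7]] edge [[124.0, 72.0], [233.0, 156.0]] [[606.0, 106.0], [661.0, 21.0]]
50 [[-3.2  2.9]] [[3.8 0.3]] edge [[129.0, 62.0], [240.0, 145.0]] [[596.0, 96.0], [653.0, 12.0]]
55 [[-0.7 -0.3]] [[-0.1 -1.9]] edge [[135.0, 52.0], [247.0, 135.0]] [[585.0, 86.0], [643.0, 4.0]]
60 [[ 2.  -3.3]] [[-4.1 -3.7]] edge [[142.0, 42.0], [254.0, 124.0]] [[573.0, 78.0], [633.0, -3.0]]
65 [[ 4.7 -6.1]] [[-8.2 -5.2]] edge [[149.0, 32.0], [261.0, 114.0]] [[561.0, 70.0], [623.0, -10.0]]
70 [[ 7.4 -8.7]] [[-12.3  -6.4]] edge [[157.0, 23.0], [269.0, 104.0]] [[549.0, 63.0], [612.0, -16.0]]
75 [[ 10.2 -11.1]] [[-16.3  -7.2]] edge [[165.0, 14.0], [277.0, 95.0]] [[536.0, 57.0], [600.0, -21.0]]
80 [[ 12.9 -13.2]] [[-20.3  -7.7]] edge [[173.0, 6.0], [286.0, 86.0]] [[523.0, 52.0], [589.0, -25.0]]
85 [[ 15.5 -15.1]] [[-24.2  -7.8]] edge [[181.0, -1.0], [294.0, 77.0]] [[510.0, 48.0], [577.0, -29.0]]
90 [[ 18.1 -16.7]] [[-28.   -7.6]] edge [[189.0, -8.0], [302.0, 70.0]] [[497.0, 45.0], [566.0, -31.0]]
95 [[ 20.5 -18. ]] [[-31.6  -7.1]] edge [[197.0, -14.0], [310.0, 63.0]] [[484.0, 43.0], [555.0, -32.0]]
100 [[ 22.9 -19. ]] [[-35.   -6.2]] edge [[205.0, -19.0], [318.0, 57.0]] [[472.0, 42.0], [543.0, -32.0]]
105 [[ 25.1 -19.6]] [[-38.2  -5.1]] edge [[213.0, -23.0], [325.0, 52.0]] [[460.0, 43.0], [533.0, -31.0]]
110 [[ 27.1 -20. ]] [[-41.2  -3.6]] edge [[221.0, -27.0], [332.0, 47.0]] [[449.0, 44.0], [522.0, -30.0]]
115 [[ 29.  -20.1]] [[-43.8  -1.9]] edge [[228.0, -29.0], [339.0, 44.0]] [[439.0, 47.0], [513.0, -27.0]]
```

The hatch is open about 55°, and the amplifier is near (0.577, -0.024) with a yaw of about 9°. Next I'll go above the hatch for a close look.

```bash
cat >> h.py <<'E'
def shift(p,yaw=None,cmd=None):
    """tool-axis shift (mm) and turn for world target p from the measured pose"""
    o=bot.get_obs();M=R.from_euler('xyz',o["tcp_rot"],degrees=True)
    d=M.inv().apply(np.array(p)-o["ee_pos"])*1e3
    t=None if yaw is None else -((yaw-o["tcp_rot"][2]+180)%360-180)
    return np.round(d,1),t
E
python3 - <<'E'
from h import *
print(shift([.213,-.507,.38]),shift([.50,-.04,.38],98.9))
E
```

```text
(array([  -0. ,   -0. , -149.4]), None) (array([ 445.5, -319.4, -149. ]), np.float64(-76.11322132276587))
```

send_rows:
  targets: "0 0 -50 0 0; 0 0 -100 -5 0; 30 -20 -149 -14 0; 75 -54 -149 -23 0; 120 -86 -149 -32 0; 165 -118 -149 -41 0; 210 -150 -149 -50 0; 255 -182 -149 -59 0; 300 -215 -149 -67 0; 345 -247 -149 -76 0; 390 -280 -149 -76 0; 425 -305 -149 -76 0; 445 -319 -149 -76 0; 445 -319 -149 -76 0; 445 -319 -149 -76 0"

```text
time: 1.98
ee_pos: [0.4995, -0.041, 0.3802]
tcp_rot: [-180.0, 0.0, 98.8]
wrist_force: [-1.1, 0.0, 0.1]
opening: 0.0853
grasp_force: 0.0
```

```bash
python3 - <<'E'
from h import *
import cv2
o=bot.get_obs();print({k:np.round(o[k],3).tolist() for k in("time","q","ee_pos","tcp_rot","wrist_force")})
i=camera("wrist");cv2.imwrite("pics/w1.png",i);np.savez("w1.npz",p=o["ee_pos"],r=o["tcp_rot"])
print(camera_model("wrist")["K"].tolist())
E
```

```text
{'time': 1.975, 'q': [-4.682, 4.828, 27.201, 112.402, -0.011, 76.525], 'ee_pos': [0.499, -0.041, 0.38], 'tcp_rot': [-179.97, 0.004, 98.793], 'wrist_force': [-1.131, 0.013, 0.083]}
[[300.2554520219346, 0.0, 317.61176754897923], [0.0, 300.2554520219346, 200.7247442550701], [0.0, 0.0, 1.0]]
```

View pics/w1.png

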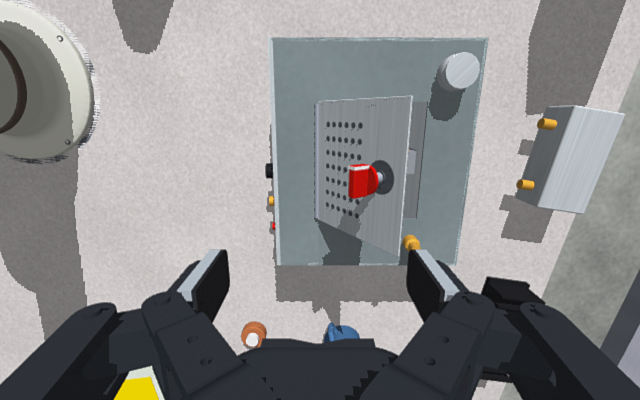

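The wrist view shows the amplifier's top corners at (272,38), (487,37), (457,264) and (277,265). The hatch's free edge runs from (411,96) to (401,258), its hinge line from (316,102) to (315,218), and the red bar is at (360,181).

```bash
cat > fit.py <<'E'
from h import *
def wcam(p,r):
    m=camera_model("wrist");T=np.eye(4);T[:3,:3]=R.from_euler('xyz',r,degrees=True).as_matrix();T[:3,3]=p
    return dict(K=m["K"],pose=T@m["T_tool_cam"])
E
python3 - <<'E'
from fit import *
S,D=camera_model("scene"),camera_model("side");z=np.load("w1.npz");W=wcam(z["p"],z["r"])
C=np.array([[-.14,-.16,.1],[-.14,.16,.1],[.14,.16,.1],[.14,-.16,.1]])
ps=np.array([[188,20],[378,155],[225,315],[32,150]])/2.424+[210,140];pd=(np.array([[418,210],[555,55],[765,95],[690,280]])-[400,0])/2.424+[250,155]
pw=np.array([[277,265],[272,38],[487,37],[457,264]])
def H(v): return amp(v,[hp(v[3],.152,.083,.003),hp(v[3],.152,-.083,.003),hp(v[3],.002,.083,.003),hp(v[3],.002,-.083,.003)])
ph=np.array([[411,96],[401,258],[316,102],[315,218]])
def r(v):return np.r_[(proj(W,amp(v,C))-pw).ravel()*2,(proj(W,H(v))-ph).ravel()*2,(proj(S,amp(v,C))-ps).ravel()*.5,(proj(D,amp(v,C))-pd).ravel()*.5]
s=least_squares(r,[.577,-.024,.155,.96],loss='soft_l1');v=s.x
print(v,np.rad2deg(v[2:]),np.round(s.fun,1));print(proj(W,amp(v,[hp(v[3],.12,0,.046)])))
np.save("v.npy",v)
for n,cam,px,zz in(("tin",W,(462,67),.13),("conn",W,(412,240),.134)):
    d=cam["pose"][:3,:3]@np.linalg.inv(cam["K"])@[*px,1];c=cam["pose"][:3,3];q=c+d*(zz-c[2])/d[2];print(n,q,R.from_euler('z',-v[2]).apply(q-[v[0],v[1],0]))
E
```

```text
[ 0.57316697 -0.02556655  0.15905883  0.93902535] [ 9.1133998  53.80218913] [  0.4   1.2 -11.1   0.5   0.5  -0.2  -1.    1.4   0.6  -0.6  -3.9  -2.4
   2.1  -0.7   5.4   3.7   0.1  -1.    0.5  -1.3  -0.6  -0.5  -1.1  -0.6
  -1.   -1.   -2.4  -1.8   0.1  -1.1  -0.5  -0.2]
[[351.779633   182.49700376]]
tin [0.65193114 0.10938942 0.13      ] [0.09914545 0.12077702 0.13      ]
conn [ 0.64449186 -0.11852479  0.134     ] [ 0.05570097 -0.10308188  0.134     ]
```

```bash
python3 - <<'E'
from h import *
v=np.load("v.npy");yaw=np.rad2deg(v[2])+90
def tc(deg,dz=0):
    c=hp(np.deg2rad(deg),.135,.042,.003);return amp(v,[[c[0]-.014,c[1],c[2]+dz]])[0]
for a in [(62,.05),(62,0),(55,0),(50,0),(45,0),(40,0),(35,0),(30,0),(25,0),(20,0),(15,0),(10,0),(7,0),(5,0),(4,0),(3,0),(5,.12)]:print(a,shift(tc(*a),yaw)[0])
print(shift(tc(5),yaw)[1])
E
```

```text
(62, 0.05) [ 46.1  46.8 108.8]
(62, 0) [ 46.1  46.8 158.8]
(55, 0) [ 46.2  61.1 167.1]
(50, 0) [ 46.2  70.6 174. ]
(45, 0) [ 46.3  79.4 181.8]
(40, 0) [ 46.4  87.6 190.3]
(35, 0) [ 46.4  95.  199.5]
(30, 0) [ 46.4 101.5 209.3]
(25, 0) [ 46.5 107.2 219.6]
(20, 0) [ 46.5 111.9 230.4]
(15, 0) [ 46.5 115.7 241.5]
(10, 0) [ 46.6 118.5 253. ]
(7, 0) [ 46.6 119.7 259.9]
(5, 0) [ 46.6 120.3 264.6]
(4, 0) [ 46.6 120.6 266.9]
(3, 0) [ 46.6 120.8 269.3]
(5, 0.12) [ 46.6 120.3 144.6]
-0.3601666589860315
```

send_rows:
  targets: "20 15 0 0 255; 46 35 0 0 255; 46 45 30 0 255; 46 47 70 0 255; 46 47 109 0 255; 46 47 109 0 255; 46 47 109 0 255; 46 47 135 0 255; 46 47 159 0 255; 46 54 163 0 255; 46 61 167 0 255; 46 66 171 0 255; 46 71 174 0 255; 46 71 174 0 255"

```text
time: 3.78
ee_pos: [0.5632, 0.0158, 0.2061]
tcp_rot: [-180.0, -0.0, 98.8]
wrist_force: [-0.3, 0.2, 0.8]
opening: 0.0002
grasp_force: 0.0
```

```bash
python3 - <<'E'
from h import *
import cv2
o=bot.get_obs();print({k:np.round(o[k],3).tolist() for k in("time","q","ee_pos","tcp_rot","wrist_force","torque")})
cv2.imwrite("pics/s2.png",np.vstack([cv2.resize(camera("side")[140:260,220:420],(500,300)),cv2.resize(camera("wrist"),(480,300))[:, :480] if 0 else cv2.resize(camera("wrist"),(500,300))]))
E
```

```text
{'time': 3.775, 'q': [1.607, 6.385, 8.792, 92.429, 0.001, 82.811], 'ee_pos': [0.563, 0.016, 0.206], 'tcp_rot': [-179.978, -0.003, 98.796], 'wrist_force': [-0.296, 0.168, 0.8], 'torque': [-0.026, -0.039, 0.015]}
```

View pics/s2.png

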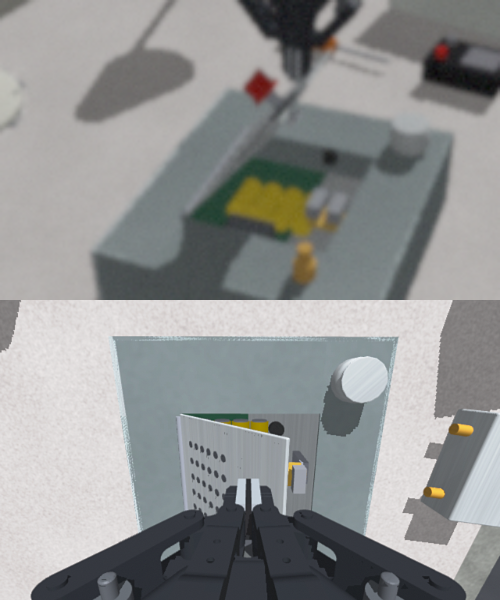

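The closed fingers rest on the outer face near the free edge, and the fastener is clear. I'll push along the arc.

send_rows:
  targets: "0 4 4 0 255; 0 8 8 0 255; 0 13 12 0 255; 0 17 16 0 255; 0 20 21 0 255; 0 24 25 0 255; 0 27 30 0 255; 0 30 35 0 255; 0 33 40 0 255; 0 36 45 0 255; 0 38 50 0 255; 0 41 56 0 255; 0 43 62 0 255; 0 44 67 0 255; 0 46 73 0 255; 0 47 79 0 255; 0 47 79 0 255"

```text
time: 6.0
ee_pos: [0.6091, 0.0229, 0.1266]
tcp_rot: [-179.9, -0.0, 98.8]
wrist_force: [-0.4, 0.6, -0.2]
opening: 0.0001
grasp_force: 0.0
```

```bash
python3 - <<'E'
from h import *
import cv2
cv2.imwrite("pics/s3.png",np.vstack([cv2.resize(camera("side")[140:260,220:420],(500,300)),cv2.resize(camera("scene")[140:280,220:400],(500,300))]))
E
```

```text
(no output)
```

View pics/s3.png

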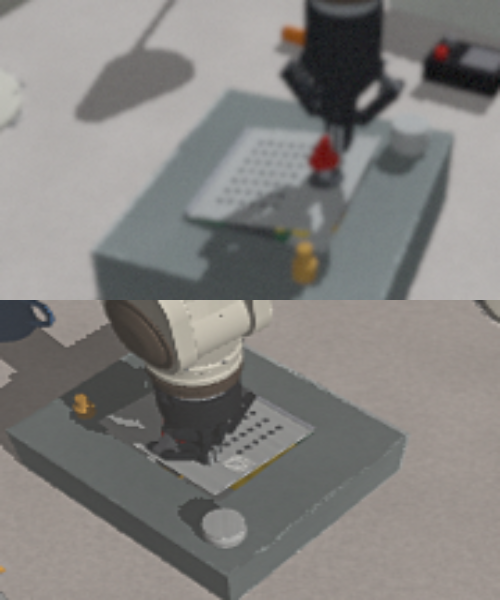

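send_rows:
  targets: "0 0 3 0 255; 0 1 6 0 255; 0 1 8 0 255; 0 1 10 0 255; 0 1 11 0 255; 0 1 12 0 255; 0 1 13 0 255; 0 1 14 0 255; 0 1 15 0 255; 0 1 15 0 255"

```text
time: 7.35
ee_pos: [0.6102, 0.0231, 0.1122]
tcp_rot: [-180.0, -0.0, 98.8]
wrist_force: [-0.1, -0.6, -0.6]
opening: -0.0001
grasp_force: 0.0
```

send_rows:
  targets: "0 0 1 0 255; 0 0 1.5 0 255; 0 0 2 0 255; 0 0 2.5 0 255; 0 0 3 0 255; 0 0 3 0 255"

```text
time: 8.1
ee_pos: [0.6105, 0.0231, 0.1094]
tcp_rot: [180.0, -0.0, 98.8]
wrist_force: [0.5, 0.1, 3.0]
opening: -0.0001
grasp_force: 1.7
```

The pad is met at 3 N. I'll retreat and hover above the fastener with the fingers open.

```bash
python3 - <<'E'
from h import *
v=np.load("v.npy");print(shift([*amp(v,[[.043,-.04,0]])[0][:2],.27],np.rad2deg(v[2])+90))
E
```

```text
(array([ -82.2,   -1. , -160.6]), np.float64(-0.32138165588199286))
```

send_rows:
  targets: "0 0 -20 0 255; 0 0 -60 0 255; 0 0 -110 0 100; -20 0 -150 0 0; -50 0 -160 0 0; -82 0 -160 0 0; -82 0 -160 0 0; -82 0 -160 0 0; -82 0 -160 0 0"

```text
time: 9.22
ee_pos: [0.6227, -0.0571, 0.2691]
tcp_rot: [-180.0, -0.0, 98.8]
wrist_force: [0.4, -0.5, -0.5]
opening: 0.0857
grasp_force: 0.0
```

```bash
python3 - <<'E'
from h import *
import cv2
o=bot.get_obs();print({k:np.round(o[k],4).tolist() for k in("time","q","ee_pos","tcp_rot","wrist_force","torque")})
i=camera("wrist");cv2.imwrite("pics/w4.png",i);np.savez("w4.npz",p=o["ee_pos"],r=o["tcp_rot"])
h=cv2.cvtColor(i,cv2.COLOR_BGR2HSV);m=((h[...,0]<8)|(h[...,0]>172))&(h[...,1]>150)&(h[...,2]>60)
n,l,s,c=cv2.connectedComponentsWithStats(m.astype(np.uint8));print(s[1:][s[1:,4]>50],c[1:][s[1:,4]>50])
E
```

```text
{'time': 9.225, 'q': [-5.2441, 17.1402, 28.4303, 101.3159, 0.0085, 75.9122], 'ee_pos': [0.6227, -0.0571, 0.2691], 'tcp_rot': [-179.977, -0.0145, 98.8437], 'wrist_force': [0.4358, -0.4638, -0.5442], 'torque': [-0.0344, -0.0155, 0.0012]}
[[301 133  35  39 948]] [[317.80485232 151.23312236]]
```

View pics/w4.png

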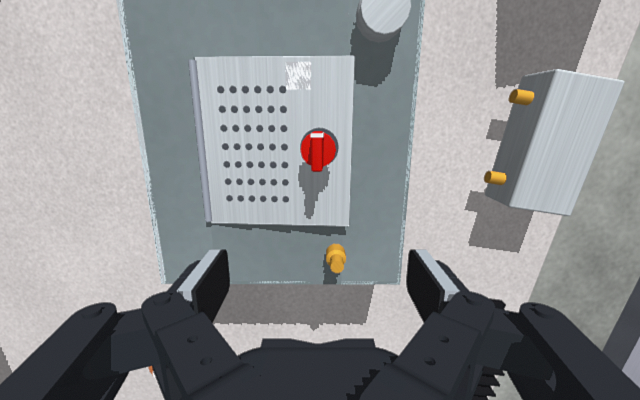

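The hatch is down on its pad. The bar's centre is at about (317,151), it is parallel to the hinge, and its white end faces +y. The tin at (385,12) and the connector at (336,258) are still standing.

```bash
python3 - <<'E'
from fit import *
v=np.load("v.npy");z=np.load("w4.npz");W=wcam(z["p"],z["r"])
pts=np.array([[-.14,-.16,.1],[.14,-.16,.1],hp(.06,.152,.083,.003),hp(.06,.152,-.083,.003),hp(.06,.002,.083,.003),hp(.06,.002,-.083,.003)]);px=np.array([[164,284],[400,284],[353,56],[349,227],[196,58],[210,223]])
print(np.round(proj(W,amp(v,pts))-px,1).tolist(), proj(W,amp(v,[hp(.06,.12,0,.046)])))
def back(p,zz):
    d=W["pose"][:3,:3]@np.linalg.inv(W["K"])@[*p,1];c=W["pose"][:3,3];return c+d*(zz-c[2])/d[2]
for p in[(317,151),(317.5,133),(317,168)]:
    q=back(p,.154);print(q,R.from_euler('z',-v[2]).apply(q-[v[0],v[1],0]))
# refit amp pose from this view alone
r=lambda u:(proj(W,amp(u,pts))-px).ravel()
s=least_squares(r,v[:3],loss='soft_l1');print(s.x,np.rad2deg(s.x[2]),np.round(s.fun,1),proj(W,amp(s.x,[hp(.06,.12,0,.046)])),amp(s.x,[hp(.06,.12,0,.046),hp(0,.12,0,.046)]))
E
```

```text
[[-1.8, 0.5], [0.6, -0.5], [0.7, -1.0], [0.2, -0.8], [-2.9, -0.4], [1.1, 0.9]] [[316.06657668 152.3677612 ]]
[ 0.61527409 -0.01765375  0.154     ] [0.04282889 0.00114361 0.154     ]
[ 0.61338853 -0.0027543   0.154     ] [0.04332704 0.01615364 0.154     ]
[ 0.61751704 -0.03211765  0.154     ] [ 0.04275261 -0.01349296  0.154     ]
[ 0.57346686 -0.02586895  0.1546374 ] 8.860070447821279 [-2.3  0.3  0.1  0.2  1.3 -0.2  0.1 -0.2 -2.3 -0.4  1.   0.9] [[316.36025062 152.99222825]] [[ 0.61499111 -0.01939607  0.15411291]
 [ 0.6179299  -0.01893797  0.147     ]]
```

```bash
python3 - <<'E'
from h import *
for z in(.2,.145):print(shift([.6165,-.0185,z],98.9))
E
```

```text
(array([39.1, -0.2, 69.2]), np.float64(-0.05291716464455476))
(array([ 39.1,  -0.2, 124.2]), np.float64(-0.05291716464455476))
```

send_rows:
  targets: "20 0 0 0 130; 39 0 20 0 195; 39 0 45 0 195; 39 0 69 0 195; 39 0 69 0 195; 39 0 69 0 195"
  newtons: 30

```text
time: 10.02
ee_pos: [0.617, -0.0187, 0.2015]
tcp_rot: [179.9, 0.0, 98.8]
wrist_force: [-0.2, -0.5, 1.2]
opening: 0.02
grasp_force: 0.0
```

send_rows:
  targets: "0 0 15 0 195; 0 0 30 0 195; 0 0 40 0 195; 0 0 48 0 195; 0 0 54 0 195; 0 0 58 0 195; 0 0 60 0 195; 0 0 60 0 195"

```text
time: 11.02
ee_pos: [0.6169, -0.0194, 0.1403]
tcp_rot: [180.0, 0.0, 98.8]
wrist_force: [0.0, -0.2, -0.9]
opening: 0.0197
grasp_force: 0.0
```

```bash
python3 - <<'E'
from h import *
import cv2
o=bot.get_obs();print({k:np.round(o[k],4).tolist() for k in("time","ee_pos","wrist_force","torque")})
cv2.imwrite("pics/w5.png",np.hstack([camera("wrist")[150:400,220:420],cv2.resize(camera("side")[160:235,280:380],(400,250))]))
E
```

```text
{'time': 11.025, 'ee_pos': [0.6169, -0.0194, 0.1403], 'wrist_force': [0.0059, -0.237, -0.9178], 'torque': [0.0108, -0.0307, -0.0377]}
```

View pics/w5.png

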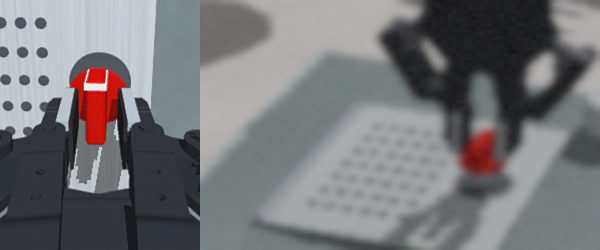

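The bar sits between the fingers. I'll go down in small steps to feel for the collar.

send_rows:
  targets: "0 0 2 0 195; 0 0 4 0 195; 0 0 5 0 195; 0 0 6 0 195; 0 0 7 0 195; 0 0 7 0 195"

```text
time: 11.88
ee_pos: [0.6173, -0.0194, 0.1336]
tcp_rot: [179.9, 0.0, 98.8]
wrist_force: [3.1, 0.5, 3.5]
opening: 0.0197
grasp_force: 1.7
```

send_rows:
  targets: "0 0 1 0 195; 0 0 2 0 195; 0 0 3 0 195; 0 0 3 0 195"

```text
time: 12.38
ee_pos: [0.6169, -0.0194, 0.1302]
tcp_rot: [-180.0, 0.0, 98.8]
wrist_force: [2.5, 0.4, 3.8]
opening: 0.0199
grasp_force: 2.0
```

send_rows:
  targets: "0 0 1 0 195; 0 0 2 0 195; 0 0 2 0 195; 0 0 2 0 195"

```text
time: 12.88
ee_pos: [0.6168, -0.0195, 0.1282]
tcp_rot: [-180.0, 0.0, 98.8]
wrist_force: [2.6, 0.6, 3.8]
opening: 0.0199
grasp_force: 2.1
```

send_rows:
  targets: "0 0 1 0 195; 0 0 2 0 195; 0 0 2 0 195; 0 0 2 0 195"

```text
time: 13.38
ee_pos: [0.6169, -0.0194, 0.1268]
tcp_rot: [180.0, 0.0, 98.8]
wrist_force: [2.8, 0.6, 8.2]
opening: 0.0203
grasp_force: 4.0
```

send_rows:
  targets: "0 0 1 0 195; 0 0 1 0 195; 0 0 1 0 195"

```text
time: 13.75
ee_pos: [0.6169, -0.0194, 0.1259]
tcp_rot: [180.0, 0.0, 98.8]
wrist_force: [1.3, 0.7, 8.3]
opening: 0.0201
grasp_force: 4.1
```

The hatch is shut and the spring gives 8 N. Now I'll grip the bar.

send_rows:
  targets: "0 0 0 0 215; 0 0 0 0 235; 0 0 0 0 255; 0 0 0 0 255; 0 0 0 0 255"
  newtons: 40

```text
time: 14.38
ee_pos: [0.6179, -0.0193, 0.1263]
tcp_rot: [179.8, 0.0, 98.8]
wrist_force: [6.8, 1.5, 8.5]
opening: 0.0089
grasp_force: 42.1
```

send_rows:
  targets: "0 1 0 0 255; 0 1 1 0 255; 0 1 2 0 255; 0 1 2 0 255"

```text
time: 14.88
ee_pos: [0.6181, -0.0193, 0.124]
tcp_rot: [179.9, 0.0, 98.8]
wrist_force: [2.7, 0.3, 8.7]
opening: 0.0089
grasp_force: 42.0
```

send_rows:
  targets: "0 0 1 0 255; 0 0 1 0 255; 0 0 1 0 255"

```text
time: 15.25
ee_pos: [0.6181, -0.0193, 0.1231]
tcp_rot: [179.9, 0.0, 98.8]
wrist_force: [2.1, 0.7, 9.7]
opening: 0.009
grasp_force: 42.1
```

send_rows:
  targets: "0 0 0.4 0 255; 0 0 0.7 0 255; 0 0 0.7 0 255"

```text
time: 15.62
ee_pos: [0.6181, -0.0193, 0.1224]
tcp_rot: [179.9, 0.0, 98.8]
wrist_force: [2.8, -0.5, 8.7]
opening: 0.0094
grasp_force: 42.1
```

send_rows:
  targets: "0 0 0.4 0 255; 0 0 0.7 0 255; 0 0 0.7 0 255"

```text
time: 16.0
ee_pos: [0.6181, -0.0193, 0.1218]
tcp_rot: [179.9, 0.0, 98.8]
wrist_force: [2.6, 1.3, 9.8]
opening: 0.009
grasp_force: 42.1
```

send_rows:
  targets: "0 0 0.4 0 255; 0 0 0.7 0 255; 0 0 0.7 0 255"

```text
time: 16.38
ee_pos: [0.6181, -0.0193, 0.1211]
tcp_rot: [179.9, 0.0, 98.8]
wrist_force: [2.4, 0.4, 9.5]
opening: 0.0089
grasp_force: 42.2
```

send_rows:
  targets: "0 0 0.4 0 255; 0 0 0.7 0 255; 0 0 0.7 0 255"

```text
time: 16.75
ee_pos: [0.6181, -0.0193, 0.1204]
tcp_rot: [179.9, 0.0, 98.8]
wrist_force: [3.1, 0.8, 10.0]
opening: 0.009
grasp_force: 42.2
```

send_rows:
  targets: "0 0 0.4 0 255; 0 0 0.7 0 255; 0 0 0.7 0 255"

```text
time: 17.12
ee_pos: [0.6181, -0.0193, 0.1198]
tcp_rot: [179.9, 0.0, 98.8]
wrist_force: [2.7, 0.3, 10.9]
opening: 0.009
grasp_force: 42.3
```

send_rows:
  targets: "0 0 0.4 0 255; 0 0 0.7 0 255; 0 0 0.7 0 255"

```text
time: 17.5
ee_pos: [0.6181, -0.0193, 0.1191]
tcp_rot: [179.9, 0.0, 98.8]
wrist_force: [2.1, 0.7, 10.2]
opening: 0.009
grasp_force: 42.3
```

send_rows:
  targets: "0 0 0.4 0 255; 0 0 0.7 0 255; 0 0 0.7 0 255"

```text
time: 17.88
ee_pos: [0.6181, -0.0193, 0.1185]
tcp_rot: [179.9, 0.0, 98.8]
wrist_force: [2.1, 0.4, 10.4]
opening: 0.0089
grasp_force: 42.4
```

send_rows:
  targets: "0 0 0.4 0 255; 0 0 0.7 0 255; 0 0 0.7 0 255"

```text
time: 18.25
ee_pos: [0.6181, -0.0193, 0.1178]
tcp_rot: [179.9, 0.0, 98.8]
wrist_force: [1.4, 0.8, 11.0]
opening: 0.0089
grasp_force: 42.4
```

send_rows:
  targets: "0 0 0.4 0 255; 0 0 0.7 0 255; 0 0 0.7 0 255"

```text
time: 18.62
ee_pos: [0.6181, -0.0193, 0.1171]
tcp_rot: [179.9, 0.0, 98.8]
wrist_force: [2.3, -0.1, 10.6]
opening: 0.009
grasp_force: 42.4
```

send_rows:
  targets: "0 0 0.4 0 255; 0 0 0.7 0 255; 0 0 0.7 0 255"

```text
time: 19.0
ee_pos: [0.6181, -0.0193, 0.1165]
tcp_rot: [179.9, 0.0, 98.8]
wrist_force: [1.9, 1.1, 12.2]
opening: 0.0089
grasp_force: 42.5
```

send_rows:
  targets: "0 0 0.4 0 255; 0 0 0.6 0 255; 0 0 0.6 0 255"

```text
time: 19.38
ee_pos: [0.6181, -0.0193, 0.1159]
tcp_rot: [179.9, 0.0, 98.8]
wrist_force: [2.0, 0.2, 11.2]
opening: 0.0089
grasp_force: 42.5
```

send_rows:
  targets: "0 0 0.4 0 255; 0 0 0.6 0 255; 0 0 0.6 0 255"

```text
time: 19.75
ee_pos: [0.6181, -0.0193, 0.1154]
tcp_rot: [179.9, 0.0, 98.8]
wrist_force: [1.2, -0.3, 11.9]
opening: 0.0092
grasp_force: 42.7
```

send_rows:
  targets: "0 0 0.4 0 255; 0 0 0.6 0 255; 0 0 0.6 0 255"

```text
time: 20.12
ee_pos: [0.6181, -0.0193, 0.1153]
tcp_rot: [179.9, 0.0, 98.8]
wrist_force: [1.9, 1.0, 15.0]
opening: 0.009
grasp_force: 43.1
```

send_rows:
  targets: "0 0 0.2 0 255; 0 0 0.4 0 255; 0 0 0.4 0 255"

```text
time: 20.5
ee_pos: [0.6182, -0.0193, 0.1152]
tcp_rot: [179.9, 0.0, 98.8]
wrist_force: [-0.7, 0.1, 16.5]
opening: 0.009
grasp_force: 43.3
```

send_rows:
  targets: "0 0 0.2 0 255; 0 0 0.4 0 255; 0 0 0.4 0 255"

```text
time: 20.88
ee_pos: [0.6182, -0.0193, 0.1151]
tcp_rot: [179.9, 0.0, 98.8]
wrist_force: [-0.9, 0.9, 18.8]
opening: 0.009
grasp_force: 43.6
```

That's the bottom: 12 mm down and 19 N. I'll try a small clockwise turn first.

send_rows:
  targets: "0 0 0 2 255; 0 0 0 4 255; 0 0 0 4 255"

```text
time: 21.25
ee_pos: [0.6181, -0.0193, 0.1151]
tcp_rot: [179.9, 0.0, 94.8]
wrist_force: [-1.3, 0.9, 17.5]
opening: 0.009
grasp_force: 43.5
```

```bash
python3 -c "
from h import *
o=bot.get_obs();print(np.round(o['torque'],3),o['tcp_rot'],o['wrist_force'],o['q'])"
```

```text
[ 0.069  0.403 -0.034] [1.79865023e+02 1.80889682e-02 9.47617642e+01] [-1.25655388  0.9293346  17.53689982] [-1.78541908e+00  1.34777034e+01  6.83354139e+00  8.32196784e+01
 -2.58066082e-03  8.34527924e+01]
```

send_rows:
  targets: "0 0 0 3 255; 0 0 0 6 255; 0 0 0 8 255; 0 0 0 8 255"

```text
time: 21.75
ee_pos: [0.618, -0.0192, 0.1151]
tcp_rot: [179.9, -0.0, 86.8]
wrist_force: [-2.1, 0.5, 18.9]
opening: 0.0092
grasp_force: 43.5
```

```bash
python3 -c "
from h import *
o=bot.get_obs();print(np.round(o['torque'],3),o['tcp_rot'],o['wrist_force'])"
```

```text
[ 0.123  0.608 -0.036] [ 1.79877344e+02 -3.79550567e-03  8.67641202e+01] [-2.09678049  0.54697962 18.92327306]
```

send_rows:
  targets: "0 0 0 6 255; 0 0 0 12 255; 0 0 0 18 255; 0 0 0 24 255; 0 0 0 30 255; 0 0 0 36 255; 0 0 0 36 255"

```text
time: 22.62
ee_pos: [0.6176, -0.0189, 0.115]
tcp_rot: [180.0, -0.1, 50.7]
wrist_force: [-4.3, 2.4, 19.5]
opening: 0.0092
grasp_force: 43.5
```

```bash
python3 -c "
from h import *
o=bot.get_obs();print(np.round(o['torque'],3),o['tcp_rot'],o['wrist_force'])"
```

```text
[ 0.58   1.042 -0.078] [ 1.79964858e+02 -7.56975508e-02  5.07174262e+01] [-4.32634828  2.39180168 19.512634  ]
```

send_rows:
  targets: "0 0 0 6 255; 0 0 0 12 255; 0 0 0 18 255; 0 0 0 24 255; 0 0 0 30 255; 0 0 0 36 255; 0 0 0 39 255; 0 0 0 41 255; 0 0 0 41 255"

```text
time: 23.75
ee_pos: [0.6174, -0.0184, 0.115]
tcp_rot: [-179.9, -0.1, 9.8]
wrist_force: [-4.7, 4.4, 20.5]
opening: 0.0087
grasp_force: 43.6
```

```bash
python3 -c "
from h import *
o=bot.get_obs();print(np.round(o['torque'],3),o['tcp_rot'],o['wrist_force'])"
```

```text
[1.147 1.126 0.039] [-1.79914988e+02 -7.14477670e-02  9.79921880e+00] [-4.65978738  4.36789959 20.45764666]
```

Turned 89° with little torque. I'll ease up into the notch.

send_rows:
  targets: "0 0 -0.5 0 255; 0 0 -1 0 255; 0 0 -1.5 0 255; 0 0 -2 0 255; 0 0 -2.5 0 255; 0 0 -3 0 255; 0 0 -3 0 255"

```text
time: 24.62
ee_pos: [0.6173, -0.0184, 0.1166]
tcp_rot: [-179.9, 0.0, 9.8]
wrist_force: [-1.8, 3.4, 10.8]
opening: 0.009
grasp_force: 42.3
```

send_rows:
  targets: "0 0 -0.5 0 255; 0 0 -1 0 255; 0 0 -1.5 0 255; 0 0 -1.5 0 255"

```text
time: 25.12
ee_pos: [0.6173, -0.0184, 0.118]
tcp_rot: [-179.9, 0.0, 9.8]
wrist_force: [-0.7, 3.8, 10.5]
opening: 0.0091
grasp_force: 42.3
```

send_rows:
  targets: "0 0 -0.5 0 255; 0 0 -0.8 0 255; 0 0 -0.8 0 255"

```text
time: 25.5
ee_pos: [0.6173, -0.0184, 0.1187]
tcp_rot: [-179.9, 0.0, 9.8]
wrist_force: [-2.2, 5.1, 10.2]
opening: 0.009
grasp_force: 42.2
```

send_rows:
  targets: "0 0 -0.5 0 255; 0 0 -0.8 0 255; 0 0 -0.8 0 255"

```text
time: 25.88
ee_pos: [0.6173, -0.0183, 0.1195]
tcp_rot: [-179.9, 0.0, 9.8]
wrist_force: [-1.3, 4.1, 10.9]
opening: 0.0091
grasp_force: 42.2
```

send_rows:
  targets: "0 0 -0.4 0 255; 0 0 -0.6 0 255; 0 0 -0.6 0 255"

```text
time: 26.25
ee_pos: [0.6173, -0.0184, 0.1196]
tcp_rot: [-179.9, 0.0, 9.8]
wrist_force: [-0.4, 3.9, 6.8]
opening: 0.0089
grasp_force: 41.8
```

The rise has stopped at 0.1196 and the force is falling, so the cam is caught. I'll ease off and open.

send_rows:
  targets: "0 0 -0.5 0 255; 0 0 -1 0 255; 0 0 -1 0 255"

```text
time: 26.62
ee_pos: [0.6172, -0.0184, 0.1196]
tcp_rot: [-179.9, 0.1, 9.8]
wrist_force: [1.3, 5.0, 1.7]
opening: 0.009
grasp_force: 41.1
```

send_rows:
  targets: "0 0 0 0 230; 0 0 0 0 215; 0 0 0 0 195; 0 0 0 0 180; 0 0 0 0 170; 0 0 0 0 170; 0 0 -10 0 170; 0 0 -25 0 170; 0 0 -45 0 170; 0 0 -80 0 170; 0 0 -120 0 170; 0 0 -160 0 100; 0 0 -170 0 0; 0 0 -170 0 0; 0 0 -170 0 0"

```text
time: 28.5
ee_pos: [0.6177, -0.0193, 0.2891]
tcp_rot: [-180.0, 0.1, 9.8]
wrist_force: [-0.6, 0.1, -0.4]
opening: 0.0851
grasp_force: 0.0
```

```bash
python3 - <<'E'
from h import *
import cv2
o=bot.get_obs();print({k:np.round(o[k],4).tolist() for k in("time","ee_pos","tcp_rot","wrist_force")})
cv2.imwrite("pics/w6.png",np.vstack([cv2.resize(camera("wrist"),(480,300)),cv2.resize(camera("side")[150:270,240:432],(480,300))]))
E
```

```text
{'time': 28.5, 'ee_pos': [0.6177, -0.0193, 0.2891], 'tcp_rot': [-179.9788, 0.102, 9.7937], 'wrist_force': [-0.5518, 0.0868, -0.3522]}
```

View pics/w6.png

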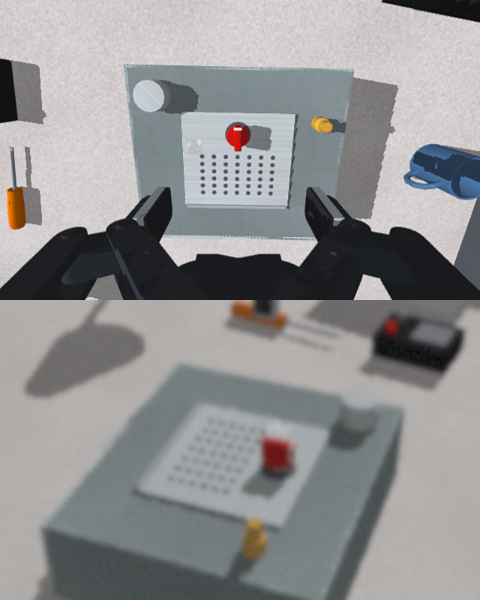

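The picture shows the bar at about (238,137) pointing from hinge to free edge, the hatch flush, and the tin and connector where they were. I'll hand the job in.

```bash
python3 -c "
from workcell import ticket
print(ticket.job_done())"
```

```text
the job is handed in; nothing more can be done
None
```

The hatch is shut, and the fastener was pressed to its bottom (about 12 mm, peak reading 20.5 N), turned 89° clockwise and caught in its notch; the last picture shows the hatch flush and the tin and connector unmoved, and the job is handed in at 28.5 s.

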